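Load a splined bobbin on the yarn winder

ROBOT

A 6-joint arm with a two-finger parallel gripper is mounted at the origin on a cart in front of the work surface, level with it; the furniture and walls round the work are solid. World frame = base frame: x ahead of the robot, y to its left, z up, the work surface at z = 0. Lengths are in m, angles in degrees, forces in N, time in s.
With the tool pointing down it reaches from about 0.35 to 0.875 m from the base axis. Payload 4.2 kg.
Tool frame: the origin (TCP) lies midway between the tips of the shut fingers; the grasp point (between the pads) lies 19 mm behind it (r.grasp_offset is the distance from the TCP to the grasp point, in m); z points along the fingers, y is the direction in which the jaws open and shut (so a half turn about z gives the same grasp; the last joint's range is limited). The gripper opens to 87 mm and grips with 3 to 60 N. Pads are 19 mm wide; open, the fingers measure 117 mm over their backs; the gripper's body (75 mm by 190 mm) begins 51 mm behind the grasp point.
Start: joints at [-54.912, 22.042, 0.453, 0, -68.411, -14.817], TCP at [0.217, -0.586, 0.223] pointing down, gripper open.
Joint ranges: [-179.83, 179.83], [-69.29, 118.12], [-61.27, 80.66], [-181.25, 117.63], [-171.15, -9.14], [-177.46, 177.46]. Speed limits (degrees/s): [159.86, 159.86, 180, 180, 180, 180].

INTERFACE

Orientations are given as a 3x3 rotation matrix whose columns are the frame's x, y, z axes.
In Python, from station import r gives the robot as it stands.
- The arm moves only by the shell command python3 -m crank 'ROWS'. ROWS is JSON, a list of rows, each a list of 3 entries, a list of its own where there are three numbers: the closure, from -1 (fully open) to 1 (shut), so that 0 is half open, then the shift along the tool's x, y, z as a fraction of full scale, then the turn, a rotation vector about the tool's x, y, z as a fraction of full scale. In form: [[fingers, [dx, dy, dz], [wx, wy, wz]], ...]. A call has 1 to 8 rows; each row shifts and turns the commanded pose from where the row before left it, along the tool's axes as they then stand; what a row does not reach is not made up. Full scale, the value 1, is 100 mm for a shift and 45 degrees for a turn. A row lasts 1/10 s, in which the tool goes at most 50 mm and 8.59 degrees, less where a joint would pass 70% of its speed; a pose out of reach is approached as far as the arm can. A call with a number of a shift or a turn outside -1 to 1 is refused whole. A call with a gripper value outside its range is refused whole. The fingers move at their own pace and stop on an object; the grip force is fixed at half the most. Time passes only in rows, so rows that do not move let the fingers close. It gives the time, the measured TCP pose, the force and the opening at its end, in the units of the state.
- r.sense(): the state, without advancing time (a new reading comes with each control period).
- r.capture(name): name is "scene" or "top"; returns a dict with "img" (400x640x3 uint8, blue, green, red), "fx", "fy", "cx", "cy" (pixels), "R" (3x3) and "t" (3): a world point X has camera coordinates R X + t. Camera axes: x right, y down, z forward; pixel columns grow to the right and rows downward; lengths in m; the calibration is good to about 2 mm. A picture is of the moment at which its call begins. There is no depth.
- r.finish_job(): hands the job in, once; it reports no verdict.
The state is a dict: "time_s": time; "joints": joint angles; "joint_velocities": joint speeds; "effort": joint torques, N m; "tcp_pos": TCP position; "ee_rot": TCP orientation; "wrist_force": force on the tool from outside, world axes, zero at the start; "moment": the same for the moment, N m; "gripper_width": opening from 0.0 (shut) to 1.0 (fully open).
Only numpy, scipy, OpenCV 4.12 (cv2) and the standard library are available. Lean on these libraries where they do the work, as an engineer would, in place of code of your own. Each camera call takes 0.05 s, during which the arm holds its last target.

TASK

Pick the broken wooden stub off the blue yarn winder's drive hub and drop it into the wooden scrap bin. Then lift the new bobbin out of its stand, turn it until the four splines under it mesh with the cross-shaped socket in the hub, slide it fully home, and push it on down so that the sprung hub sinks most of its 6 mm travel. Leave the goods lying around where they are, and finish while still gripping the bobbin and holding it pressed down.

Things in the scene. Friction and masses are not known exactly. Their poses are not given: they have to be found in the camera images.
- stub_center (a point): Centre of the grip part of the broken stub, a dark wooden block lying flat on the hub, covering its socket. Grip part 40 mm long (x), 26 mm across (y), 24 mm high, this point 12 mm above its underside; a broken flange 6 mm thick, 36 mm across, 28 mm high stands at its +x end (20 to 26 mm from this point). 30 g. Take it across its y. z up.
- scrap_bin: Open wooden bin, 150x150 mm outside, 80 mm high, walls and floor 6 mm, fixed. Origin at the centre of its underside on the table.
- bobbin_grip (a point): Centre of the bobbin's square grip head: light wood, 26x26 mm (x, y), 19 mm above and below this point. Below it an orange barrel (radius 14 mm widening to 17) and an orange flange of radius 30 mm, its underside 47 mm below this point; under that the splined stem, axes as the head's. z up, 70 g. At the start it stands in the stand, stem in the hole.
- bobbin_seat (a point): Point on the bobbin's axis at the flange's underside, 47 mm below the grip point; it meets the hub mouth when fully home. The steel stem reaches 24 mm down from it: a cross of two bars along x and y, each 27 mm long and 8 mm wide, the last 5 mm narrowed to 24.5 by 5.5 mm.
- stand: Wooden block 70x70x34 mm, fixed, with a round hole 31 mm wide and 28 mm deep in the middle, which holds the bobbin's stem loosely. Origin at the centre of its underside.
- winder: Blue yarn winder housing, 126 (x) by 184 (y) by 44 mm high (40 mm round the hub), fixed; the round hub stands in its middle. A thin wire yarn guide, 106 mm high, stands 75 mm to -y and 30 mm to +x of the middle (its own axes); a low crank is on its -x face. Origin at the centre of its underside.
- hub_mouth (a point): Centre of the socket mouth in the flat top of the drive hub, a metal disc 69 mm across, top 56 mm above the table unpressed (16 mm above the housing); sinks with the hub. Socket: a cross 27 mm deep, slots along x and y, each 29.4 mm long, 10.4 mm wide (1.2 mm clearance all round the stem). z up. The hub does not turn; any of the bobbin's four quarter turns fits.
- hub (a joint): How far the sprung hub is pushed down, 0 (up) to 0.006 m (bottom stop). The spring needs about 3 N to start moving, 6 N at 3 mm and 9 N at the stop.
- coasters_plum: Bystander, loose: plum-purple round stack of coasters, 115 mm across, 28 high. Origin at the centre of its underside. Not to be disturbed.
- coasters_sun: Bystander, loose: mustard round stack of coasters, 132 mm across, 37 high. Origin at the centre of its underside. Not to be disturbed.
- case_jade: Bystander, loose: green glasses sleeve lying flat, 202x79x24 mm. Origin at the centre of its underside. Not to be disturbed.
- case_pink: Bystander, loose: pink glasses sleeve lying flat, 206x78x23 mm. Origin at the centre of its underside. Not to be disturbed.
- hairtie_violet: Bystander, loose: violet hair tie on a kraft card lying flat, 158x90x16 mm. Origin at the centre of its underside. Not to be disturbed.
Not all that is in view belongs to the job. Of the things that look like the part that bears bobbin_grip, the larger one is meant.

How it is judged:
By the outcome, as a careful person would: the job done as asked, in the order asked, and still so for the second after the job is handed in, while the arm keeps its last pose, push and grip.
It also fails if it takes over 51 s, if anything falls off the work surface, if the arm or the gripper's body presses on something with over 40 N, if the wrist force passes 120 N, or if a joint passes its speed limit or range.

## Working session

There is one attempt and no reset: what is moved stays moved. The work goes in short steps, Python scripts to look and compute and a shell command to move; the robot and the scene stay as the last step left them, time stands still between calls to the robot, and variables do not carry over. Pictures are saved under pics/ and viewed, and the job is handed in when it is done.

```bash
mkdir -p pics; ls
python3 - <<'E'
from station import r
import cv2,pickle
print(r.sense())
for n in("scene","top"):
    c=r.capture(n); cv2.imwrite(f"pics/{n}0.png",c["img"]); pickle.dump(c,open(f"{n}0.pkl","wb"))
    print(n,c["fx"],c["fy"],c["cx"],c["cy"],c["R"],c["t"])
E
```

```text
pics
{'time_s': 0.0, 'joints': array([-5.49128760e+01,  2.20898711e+01,  3.81677884e-01, -2.90269112e-02,
       -6.84135451e+01, -1.48156233e+01]), 'joint_velocities': array([ 0.06656376, -0.07237346, -0.11846929, -0.00607291, -0.02000437,
        0.03744958]), 'effort': array([-4.22237745e-04, -3.90666676e+01,  1.87402904e+01,  4.21997800e+00,
        1.09535680e-02, -1.87632600e-04]), 'tcp_pos': array([ 0.2163431 , -0.5857204 ,  0.22148187]), 'ee_rot': array([[-9.38126083e-01, -3.46292872e-01, -8.35839480e-04],
       [-3.46293869e-01,  9.38123936e-01,  2.00937683e-03],
       [ 8.82881496e-05,  2.17449490e-03, -9.99997632e-01]]), 'wrist_force': array([ 0.60224394, -0.65274319,  0.01067774]), 'moment': array([-0.00275282, -0.00429849, -0.00483278]), 'gripper_width': 0.9993073927929428}
scene 420.64576437724327 420.64576437724327 315.2127730591651 208.4878666777522 [[-0.68706086 -0.72632541 -0.01996937]
 [-0.30475243  0.31300913 -0.89952834]
 [ 0.65960089 -0.611945   -0.43640576]] [0.34461373 0.23397872 0.90425748]
top 425.4014861916164 425.4014861916164 321.87870590759877 197.07991071778366 [[-0.02665176 -0.99962697  0.00596674]
 [-0.99701832  0.02614887 -0.0725996 ]
 [ 0.07241649 -0.00788385 -0.99734332]] [-7.38824609e-04  5.26406547e-01  1.26999984e+00]
```

View pics/scene0.png

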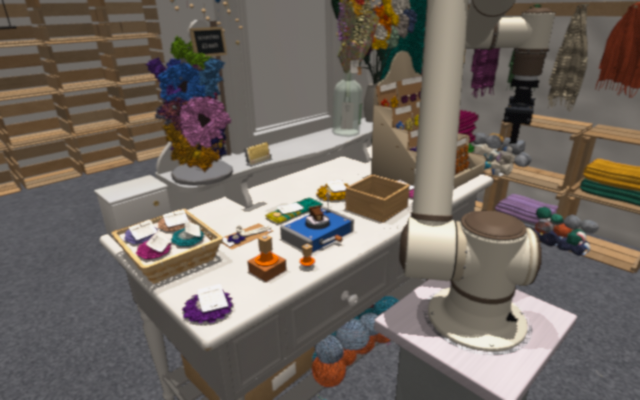

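View pics/top0.png

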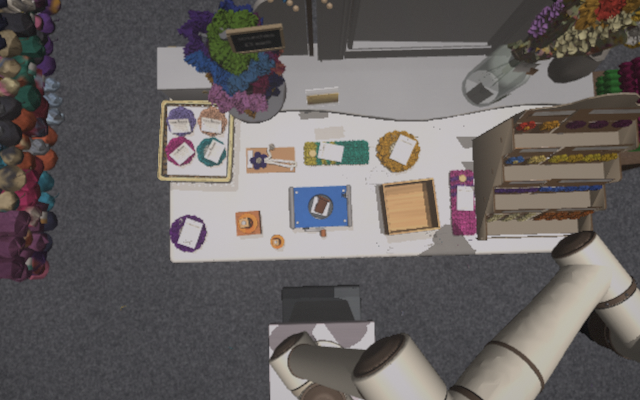

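The scene shows the winder at scene (317,228)/top (320,207), the bin at (378,197)/(409,207) and the stand at (267,263)/(248,223). Two things could be the bobbin: A in the stand at scene (265,250)/top (248,223), and a smaller decoy B at scene (308,258)/top (278,241). A is larger and stands in the stand, so I choose A and check it in a crop.

Run:
```python
import cv2,numpy as np
t=cv2.imread("pics/top0.png");s=cv2.imread("pics/scene0.png")
a=cv2.resize(t[175:260,225:445],None,fx=3.6,fy=3.6,interpolation=cv2.INTER_CUBIC)
b=cv2.resize(s[170:285,235:415],None,fx=4.4,fy=4.4,interpolation=cv2.INTER_CUBIC)
cv2.imwrite("pics/tc.png",a);cv2.imwrite("pics/sc.png",b)
```

```text
(no output)
```

View pics/tc.png

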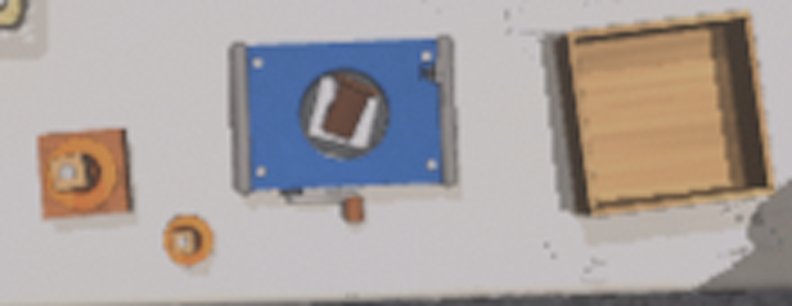

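View pics/sc.png

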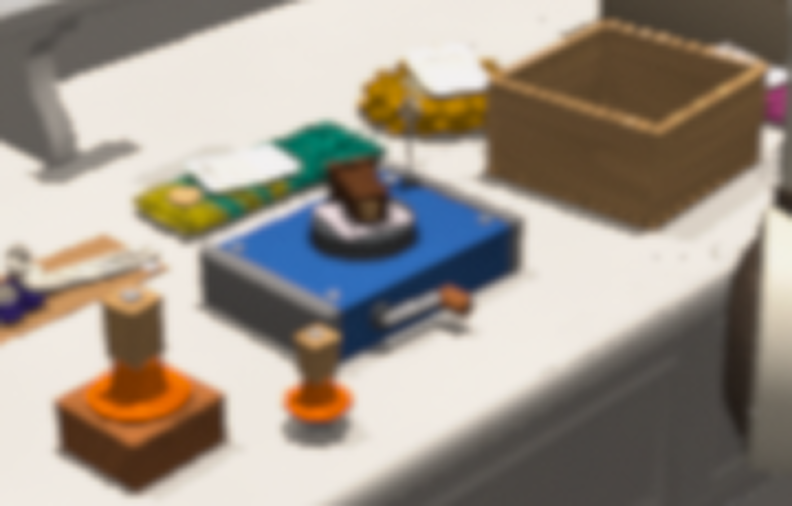

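The crop confirms A (stand, crop (70,175)): large head and flange seated in the stand. B is much smaller. Now I measure from masks.

```bash
cat > h.py <<'E'
import cv2,numpy as np,pickle
def ray(c,uv,h):
    uv=np.asarray(uv,float).reshape(-1,2)
    R=np.array(c["R"]);t=np.array(c["t"])
    C=-R.T@t
    d=np.c_[(uv[:,0]-c["cx"])/c["fx"],(uv[:,1]-c["cy"])/c["fy"],np.ones(len(uv))]@R
    return C+d*((h-C[2])/d[:,2])[:,None]
def proj(c,X):
    p=np.atleast_2d(X)@np.array(c["R"]).T+np.array(c["t"])
    return np.c_[c["fx"]*p[:,0]/p[:,2]+c["cx"],c["fy"]*p[:,1]/p[:,2]+c["cy"]]
def rect(P):  # min area rect in world mm
    return cv2.minAreaRect((np.asarray(P)[:,:2]*1000).astype(np.float32))
def cnt(mask,near):
    cs,_=cv2.findContours(mask.astype(np.uint8),cv2.RETR_EXTERNAL,cv2.CHAIN_APPROX_NONE)
    cs=[c.reshape(-1,2) for c in cs if len(c)>8]
    return min(cs,key=lambda c:np.hypot(*(c.mean(0)-near)))
E
python3 - <<'E'
from h import *
c=pickle.load(open("top0.pkl","rb"));img=c["img"];hsv=cv2.cvtColor(img,cv2.COLOR_BGR2HSV)
for n,p in dict(stub=(322,205),stubfl=(323,198),hubw=(314,207),rail=(292,207),blue=(302,195),headA=(245,223),fl=(255,226),stand=(239,232),bin=(385,200),table=(270,210)).items():
    print(n,img[p[1],p[0]],hsv[p[1],p[0]])
for r_ in range(217,230): print(r_,[tuple(img[r_,x]) for x in range(238,252)] if 0 else ' '.join('%3d'%img[r_,x,0] for x in range(234,264)))
print()
for r_ in range(192,222): print(r_,' '.join('%3d'%img[r_,x,1] for x in range(306,336)))
E
```

```text
stub [ 64  74 101] [  8  93 101]
stubfl [ 65  77 106] [  9  99 106]
hubw [162 158 165] [163  11 165]
rail [140 142 148] [  8  14 148]
blue [163 107  74] [109 139 163]
headA [137 143 153] [ 11  27 153]
fl [ 78 135 195] [ 15 153 195]
stand [ 83 116 174] [ 11 133 174]
bin [102 138 173] [ 15 105 173]
table [194 194 197] [  0   4 197]
217 193 147  91  80  79  76  75  73  73  71  72  78  95  82  67  70  73  75  76  78  78  75  81  84  81  68  91 152 186 194
218 194 148  92  82  77  76  77  87  93  90  90  98 115  92  61  59  63  69  75  76  78  76  78  82  83  69  90 151 186 194
219 194 154  98  78  77  88  97 108 113 111 113 113 115  94  67  59  56  59  71  77  78  78  73  78  83  69  92 151 185 193
220 194 161 105  76  76 104 115 114 115 125 121 117 114 104  78  61  57  55  65  76  77  77  74  76  83  70  84 148 186 193
221 193 160 105  76  70 105 116 117 138 158 151 127 115 114  86  62  59  55  57  70  78  77  79  74  80  71  72 146 186 193
222 195 161 106  76  69 102 114 127 161 175 172 140 116 118  87  60  61  58  55  72  77  78  79  72  79  72  71 146 185 192
223 194 167 114  74  72 
[... 3864 characters left out ...]
  90  93  96  99  97  96  92  95  98 104  99  95  95 101 104 106 106 106 107 108
217 110 108 108 109 108 107 105 116 110 110 113 115 103  96  95  94  92  88  87  87  94 101 105 106 105 105 107 107 109 107
218 108 108 109 109 108 107 109 109 110 127 132 127 116 108  98  89  86  87  96 102  99 102 107 105 105 106 107 107 106 106
219 108 108 108 108 108 108 109 109 109 109 105 103 113 122 110  99 100 103 102 106 108 106 106 106 107 106 105 107 107 106
220 109 109 109 108 107 108 107 108 109 109 109 107 108 108 108 109 109 109 109 107 109 108 107 108 107 107 107 106 106 106
221 111 110 110 110 108 109 108 108 109 110 109 109 108 109 108 108 109 107 108 108 107 108 107 107 106 107 106 105 106 106
```

```bash
cat >> h.py <<'E'
K=8
def up(img): return cv2.resize(img,None,fx=K,fy=K,interpolation=cv2.INTER_CUBIC)
def dn(p): return (np.asarray(p,float)+0.5)/K-0.5
def yawof(r):  # both edge angles mod 90
    return r[2]%90
E
cat > m1.py <<'E'
from h import *
import sys
def run(c):
    U=up(c["img"]);hsv=cv2.cvtColor(U,cv2.COLOR_BGR2HSV);H,S,V=cv2.split(hsv)
    b,g,r_=[U[...,i].astype(int) for i in range(3)]
    def meas(name,m,near,h,vis):
        q=cnt(m,np.array(near)*K);w=ray(c,dn(q),h);rr=rect(w)
        hull=cv2.convexHull((w[:,:2]*1000).astype(np.float32))
        (cx,cy),rad=cv2.minEnclosingCircle(hull)
        M=cv2.moments(hull)
        print(name,"rect c",np.round(rr[0],1),"size",np.round(rr[1],1),"ang",round(rr[2],1),"| circ",round(cx,1),round(cy,1),round(rad,1),"| cen",round(M['m10']/M['m00'],1),round(M['m01']/M['m00'],1),"A",M['m00'])
        cv2.drawContours(vis,[q.reshape(-1,1,2)],-1,(0,255,0),1)
    vis=U.copy()
    blue=(b-r_>36)
    meas("blue z40",blue,(320,207),.040,vis)
    stub=(g<110)&(r_-b>15)
    meas("stub z80",stub,(322,204),.080,vis)
    stand=((r_-b)>45)
    meas("stand z34",stand,(248,223),.034,vis)
    head=(S<75)&(r_-b>8)&(r_-b<70)&(g>115)
    meas("head z100",head,(245,222),.100,vis)
    cv2.imwrite("pics/v.png",cv2.resize(vis[180*K:250*K,230*K:345*K],(800,487),interpolation=cv2.INTER_AREA))
    binm=((r_-b)>30)
    meas("bin z80",binm,(409,207),.080,vis)
run(pickle.load(open("top0.pkl","rb")))
E
python3 m1.py
```

```text
blue z40 rect c [497.5  -8.7] size [121.5 157.8] ang 0.7 | circ 497.3 -8.6 97.6 | cen 497.6 -8.6 A 19026.379638536426
stub z80 rect c [500.2 -13. ] size [36.9 47.4] ang 70.1 | circ 502.0 -12.1 26.7 | cen 502.1 -11.9 A 1412.043369901372
stand z34 rect c [454.3 208.7] size [70.6 71.2] ang 3.4 | circ 453.8 208.8 47.9 | cen 454.3 208.8 A 4968.153052993817
head z100 rect c [449.  194.7] size [82.3 79.5] ang 3.5 | circ 448.2 195.6 53.0 | cen 448.9 195.0 A 6205.302055588458
bin z80 rect c [ 489.4 -270. ] size [151.5 151.8] ang 5.4 | circ 489.3 -270.1 105.0 | cen 489.5 -270.0 A 22899.020745994058
```

Run:
```python
from h import *
c=pickle.load(open("top0.pkl","rb"));s=pickle.load(open("scene0.pkl","rb"))
a=c["img"][208:240,225:290]; cv2.imwrite("pics/A.png",cv2.resize(a,None,fx=12,fy=12,interpolation=cv2.INTER_CUBIC))
a=s["img"][225:285,240:325]; cv2.imwrite("pics/B.png",cv2.resize(a,None,fx=9,fy=9,interpolation=cv2.INTER_CUBIC))
```

```text
(no output)
```

View pics/v.png

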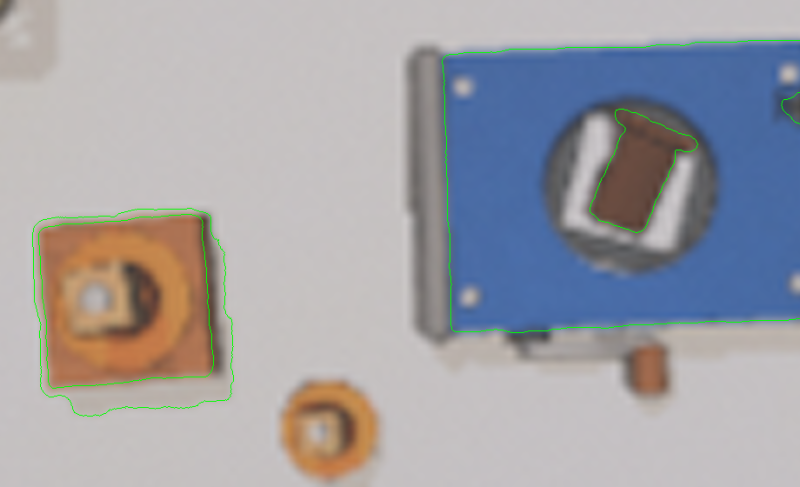

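View pics/A.png

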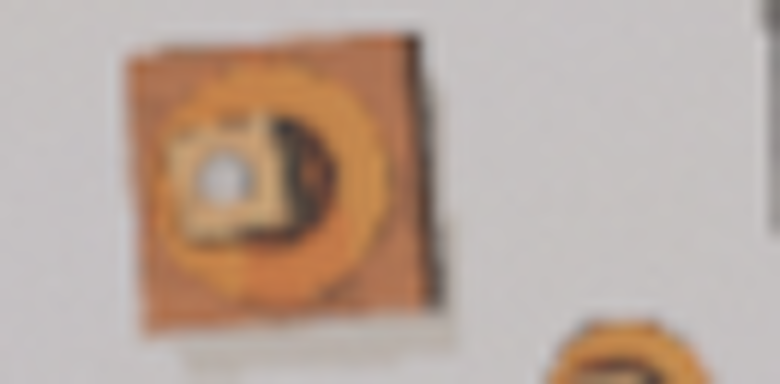

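View pics/B.png

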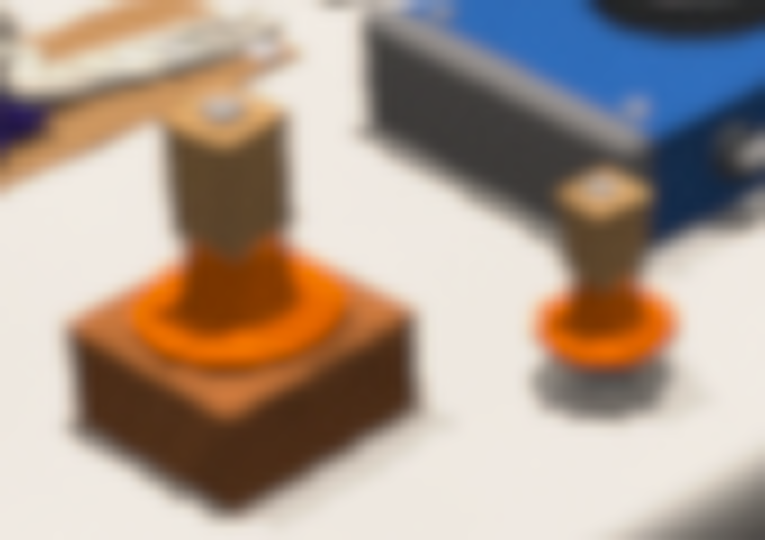

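Head corners in the A crop are roughly (170,128), (270,113), (290,225) and (190,245), giving centre px ≈ (243.7,222.3) and yaw ≈ +9°. The stub centre is ≈ (497,-12) mm with yaw ≈ -20°, flange end towards the top of the image. First I turn and travel to a point above the stub.

```bash
cat > plan.py <<'E'
import sys,numpy as np
from station import r
def plan(x,y,z,yawy):
    s=r.sense();R=s["ee_rot"];d=np.array([x,y,z])-s["tcp_pos"]*1000
    a=np.degrees(np.arctan2(R[1,1],R[0,1]));dy=(yawy-a+180)%360-180
    print("t",s["time_s"],"tcp",np.round(s["tcp_pos"]*1000,1),"yawy",round(a,2),"j",np.round(s["joints"],1),"F",np.round(s["wrist_force"],1),"w",round(s["gripper_width"]*87,1))
    print("tool d (frac)",np.round(R.T@d/100,3),"world d mm",np.round(d,1),"turn wz frac",round(-dy/45,4),"deg",round(-dy,2), "tilt",np.round(np.degrees(np.arcsin(R[:2,2])),2))
if __name__=="__main__": plan(*map(float,sys.argv[1:]))
E
python3 -m crank '[[-1,[0,0,0],[0,0,0.18]],[-1,[0,0,0],[0,0,0.18]],[-1,[0,0,0],[0,0,0.18]],[-1,[0,0,0],[0,0,0.18]],[-1,[0,0,0],[0,0,0.18]],[-1,[-0.05,0.49,0],[0,0,0]],[-1,[-0.05,0.49,0],[0,0,0]],[0,[-0.05,0.49,0],[0,0,0]]]'; python3 plan.py 497.4 -12 160 70
```

```text
time_s: 0.9
tcp_pos: [0.2815, -0.452, 0.2217]
ee_rot: [[-0.938, 0.347, -0.001], [0.347, 0.938, 0.001], [0.001, 0.001, -1.0]]
wrist_force: [0.8, 0.8, -0.4]
gripper_width: 0.968
t 0.9 tcp [ 281.5 -452.   221.7] yawy 69.69 j [-40.6  13.1 -12.5  -0.  -64.4 -69.7] F [ 0.8  0.8 -0.4] w 84.2
tool d (frac) [-0.498  4.875  0.62 ] world d mm [215.9 440.  -61.7] turn wz frac -0.007 deg -0.31 tilt [-0.05  0.06]
```

```bash
python3 -m crank '[[0,[-0.05,0.49,0],[0,0,0]],[0,[-0.05,0.49,0],[0,0,0]],[0,[-0.05,0.49,0],[0,0,0]],[0,[-0.05,0.49,0],[0,0,0]],[0,[-0.05,0.49,0],[0,0,0]],[0,[-0.05,0.49,0],[0,0,0]],[0,[-0.05,0.49,0.1],[0,0,0]],[0,[-0.05,0.49,0.2],[0,0,0]]]'; python3 plan.py 497.4 -12 160 70
```

```text
time_s: 1.7
tcp_pos: [0.4546, -0.1003, 0.1947]
ee_rot: [[-0.939, 0.345, 0.004], [0.345, 0.939, 0.0], [-0.004, 0.001, -1.0]]
wrist_force: [1.1, -0.4, 0.1]
gripper_width: 0.501
t 1.7 tcp [ 454.6 -100.3  194.7] yawy 69.82 j [   7.7    7.7  -23.6    0.   -58.5 -117.8] F [ 1.1 -0.4  0.1] w 43.6
tool d (frac) [-0.096  0.976  0.349] world d mm [ 42.8  88.3 -34.7] turn wz frac -0.0039 deg -0.18 tilt [0.22 0.01]
```

```bash
python3 -m crank '[[0,[-0.05,0.49,0.1],[0,0,0]],[0,[-0.05,0.44,0.2],[0,0,0]],[0,[0,0,0],[0,0,0]]]'; python3 plan.py 497.4 -12 59 70
python3 - <<'E'
from station import r
import cv2
for n in("scene",):
    c=r.capture(n); cv2.imwrite("pics/s1.png",cv2.resize(c["img"][150:280,230:430],None,fx=4,fy=4,interpolation=cv2.INTER_CUBIC))
E
```

```text
time_s: 2.0
tcp_pos: [0.4951, -0.0152, 0.1611]
ee_rot: [[-0.94, 0.341, -0.004], [0.341, 0.94, -0.0], [0.004, -0.002, -1.0]]
wrist_force: [-0.8, -0.3, 0.3]
gripper_width: 0.499
t 2.0 tcp [495.1 -15.2 161.1] yawy 70.06 j [ 1.700e+01  1.290e+01 -2.240e+01 -1.000e-01 -5.490e+01 -1.269e+02] F [-0.8 -0.3  0.3] w 43.4
tool d (frac) [-0.015  0.04   1.021] world d mm [   2.3    3.2 -102.1] turn wz frac 0.0012 deg 0.06 tilt [-0.23 -0.03]
```

View pics/s1.png

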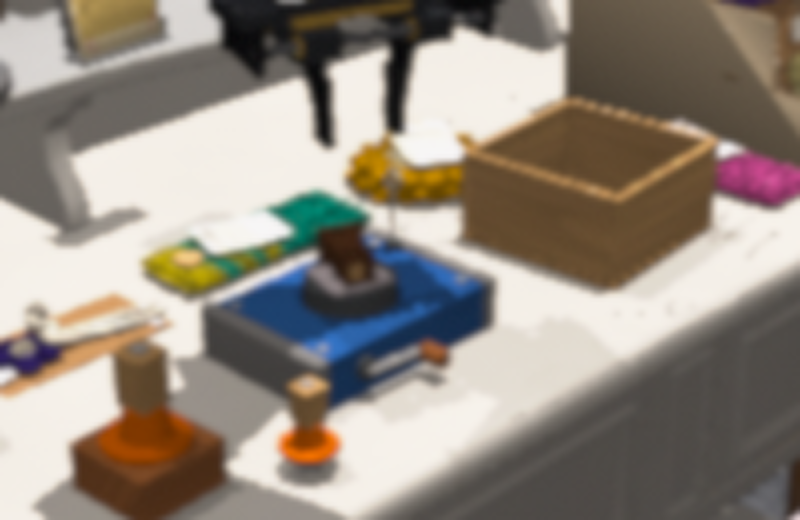

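The open fingers straddle the stub in the view (fingers at crop (322,140) and (395,130), stub at (345,250)). Next I descend and grip.

```bash
python3 -m crank '[[0,[-0.01,0.02,0.3],[0,0,0]],[0,[0,0.02,0.35],[0,0,0]],[0,[0,0,0.25],[0,0,0]],[0,[0,0,0.1],[0,0,0]],[0,[0,0,0],[0,0,0]]]'; python3 plan.py 497.4 -12 60 70
```

```text
time_s: 2.55
tcp_pos: [0.4959, -0.0163, 0.0631]
ee_rot: [[-0.938, 0.347, -0.003], [0.347, 0.938, -0.001], [0.002, -0.002, -1.0]]
wrist_force: [0.8, 0.1, 0.2]
gripper_width: 0.497
t 2.55 tcp [495.9 -16.3  63.1] yawy 69.71 j [  16.9   20.4  -29.1    0.   -40.7 -127.2] F [0.8 0.1 0.2] w 43.2
tool d (frac) [0.001 0.046 0.031] world d mm [ 1.5  4.3 -3.1] turn wz frac -0.0064 deg -0.29 tilt [-0.15 -0.05]
```

```bash
python3 -m crank '[[0,[0,0.03,0.03],[0,0,0]],[1,[0,0,0],[0,0,0]],[1,[0,0,0],[0,0,0]],[1,[0,0,0],[0,0,0]],[1,[0,0,0],[0,0,0]],[1,[0,0,0],[0,0,0]]]'; python3 plan.py 497.4 -12 60 70
```

```text
time_s: 3.15
tcp_pos: [0.4984, -0.0124, 0.0615]
ee_rot: [[-0.938, 0.345, 0.001], [0.345, 0.938, 0.0], [-0.001, 0.001, -1.0]]
wrist_force: [-0.8, 0.7, 4.2]
gripper_width: 0.295
t 3.15 tcp [498.4 -12.4  61.5] yawy 69.79 j [  17.3   20.6  -29.1    0.   -40.3 -127.5] F [-0.8  0.7  4.2] w 25.7
tool d (frac) [0.011 0.    0.015] world d mm [-1.   0.4 -1.5] turn wz frac -0.0047 deg -0.21 tilt [0.08 0.02]
```

```bash
python3 -m crank '[[1,[0,0,-0.1],[0,0,0]],[1,[0,0,-0.4],[0,0,0]],[1,[0,0,-0.5],[0,0,0]],[1,[0,0,-0.2],[0,0,0]],[1,[-0.07,-0.2,0],[0,0,0]],[1,[-0.14,-0.45,0],[0,0,0]],[1,[-0.14,-0.45,0],[0,0,0]],[1,[-0.14,-0.45,0],[0,0,0]]]'; python3 plan.py 489.4 -270 180 70
```

```text
time_s: 3.95
tcp_pos: [0.4898, -0.1764, 0.1815]
ee_rot: [[-0.939, 0.345, 0.001], [0.345, 0.939, 0.0], [-0.0, 0.0, -1.0]]
wrist_force: [1.7, 0.1, -0.0]
gripper_width: 0.298
t 3.95 tcp [ 489.8 -176.4  181.5] yawy 69.83 j [  -1.9   13.9  -17.6   -0.   -58.4 -108.2] F [ 1.7  0.1 -0. ] w 25.9
tool d (frac) [-0.319 -0.881  0.015] world d mm [ -0.4 -93.6  -1.5] turn wz frac -0.0037 deg -0.17 tilt [0.03 0.  ]
```

```bash
python3 -m crank '[[1,[-0.16,-0.44,0],[0,0,0]],[1,[-0.16,-0.44,0],[0,0,0]],[1,[0,0,0.4],[0,0,0]],[1,[0,0,0.5],[0,0,0]],[1,[0,0,0.35],[0,0,0]],[1,[0,0,0],[0,0,0]],[0,[0,0,0],[0,0,0]],[0,[0,0,0],[0,0,0]]]'; python3 plan.py 489.4 -270 180 70
```

```text
time_s: 4.75
tcp_pos: [0.4918, -0.2691, 0.0584]
ee_rot: [[-0.939, 0.345, 0.004], [0.345, 0.939, -0.002], [-0.005, 0.0, -1.0]]
wrist_force: [-0.1, 0.9, 0.5]
gripper_width: 0.401
t 4.75 tcp [ 491.8 -269.1   58.4] yawy 69.82 j [-12.1  25.6 -20.7   0.1 -43.4 -98.1] F [-0.1  0.9  0.5] w 34.9
tool d (frac) [ 0.014 -0.017 -1.216] world d mm [ -2.4  -0.9 121.6] turn wz frac -0.0039 deg -0.18 tilt [ 0.26 -0.09]
```

```bash
python3 -m crank '[[0,[0,0,0],[0,0,0]],[0,[0,0,-0.4],[0,0,0]],[0,[0,0,-0.5],[0,0,0]],[0,[0,0,-0.4],[0,0,0]],[0,[0,0,0],[0,0,0]]]'; python3 plan.py 454 209 180 8.5
python3 - <<'E'
from station import r
import cv2,pickle
for n in("scene","top"):
    c=r.capture(n); cv2.imwrite(f"pics/{n}1.png",c["img"]); pickle.dump(c,open(f"{n}1.pkl","wb"))
c=cv2.imread("pics/top1.png")[165:255,225:445]
cv2.imwrite("pics/t1.png",cv2.resize(c,None,fx=3.6,fy=3.6,interpolation=cv2.INTER_CUBIC))
E
```

```text
time_s: 5.25
tcp_pos: [0.494, -0.27, 0.1948]
ee_rot: [[-0.939, 0.344, 0.016], [0.344, 0.939, -0.006], [-0.017, 0.0, -1.0]]
wrist_force: [0.3, -0.6, -0.6]
gripper_width: 0.501
t 5.25 tcp [ 494.  -270.   194.8] yawy 69.86 j [-12.1  16.8 -11.6   0.2 -60.6 -98.1] F [ 0.3 -0.6 -0.6] w 43.6
tool d (frac) [2.027 4.36  0.113] world d mm [-40.  479.  -14.8] turn wz frac 1.3636 deg 61.36 tilt [ 0.93 -0.33]
```

View pics/t1.png

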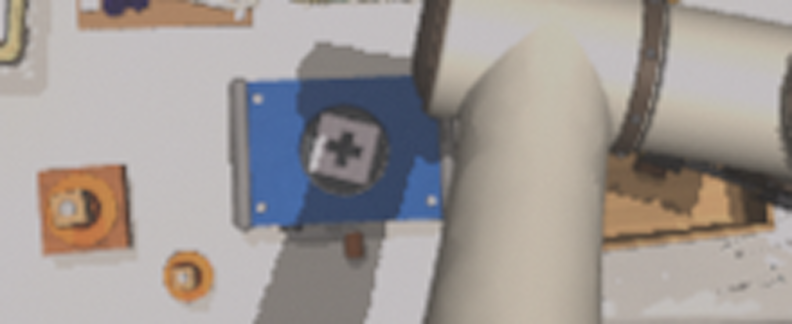

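```bash
python3 -m crank '[[0,[0,0,0],[0,0,-0.16]],[0,[0,0,0],[0,0,-0.16]],[0,[0,0,0],[0,0,-0.16]],[0,[0,0,0],[0,0,-0.16]],[0,[-0.03,0.48,0],[0,0,0]],[0,[-0.03,0.48,0],[0,0,0]],[0,[-0.03,0.48,0],[0,0,0]],[0,[-0.03,0.48,0],[0,0,0]]]'; python3 plan.py 454 209 180 98.5
python3 - <<'E'
from h import *
c=pickle.load(open("top0.pkl","rb"))
o=np.array([225,208]);f=lambda p:(np.array(p)+.5)/12-.5+o
P=ray(c,[f(p) for p in [(170,128),(270,113),(290,225),(190,245),(226,180)]],.100)*1000
print(np.round(P,1), P[:4].mean(0))
for i in range(4):
    d=P[(i+1)%4]-P[i]; print(np.hypot(*d[:2]),np.degrees(np.arctan2(d[1],d[0]))%90)
# grey pin centroid
U=up(c["img"]).astype(int);b,g,r_=U[...,0],U[...,1],U[...,2]
q=cnt((r_-b<12)&(b>125),np.array((243.5,222.5))*K); print(len(q),ray(c,dn(q.mean(0)),.1)*1000)
# flange circle: orange
hsv=cv2.cvtColor(U.astype(np.uint8),cv2.COLOR_BGR2HSV)
E
```

```text
time_s: 6.15
tcp_pos: [0.4719, -0.0754, 0.185]
ee_rot: [[-0.989, -0.148, -0.002], [-0.148, 0.989, -0.0], [0.002, 0.0, -1.0]]
wrist_force: [1.6, 0.9, 0.3]
gripper_width: 0.502
t 6.15 tcp [471.9 -75.4 185. ] yawy 98.53 j [ 10.4   9.7 -22.7  -0.  -57.7 -91.9] F [1.6 0.9 0.3] w 43.6
tool d (frac) [-0.245  2.84   0.05 ] world d mm [-17.9 284.4  -5. ] turn wz frac 0.0006 deg 0.03 tilt [-0.1 -0. ]
[[466.6 222.6 100. ]
 [469.5 199.  100. ]
 [443.1 194.7 100. ]
 [439.  218.2 100. ]
 [454.1 209.6 100. ]] [454.58135824 208.6110397  100.        ]
23.747432549879566 7.0306635006442235
26.80271054843247 9.301849517053626
23.89688625841752 9.796790827756283
27.950731956107415 8.959072139971738
12 [[354.06334658 232.79142576 100.        ]]
```

```bash
python3 -m crank '[[0,[-0.04,0.48,0],[0,0,0]],[0,[-0.04,0.48,0],[0,0,0]],[0,[-0.04,0.48,0],[0,0,0]],[0,[-0.04,0.48,0],[0,0,0]],[0,[-0.04,0.48,0],[0,0,0]],[0,[-0.04,0.44,0],[0,0,0]],[0,[0,0,0.3],[0,0,0]],[0,[0,0,0.1],[0,0,0]]]'; python3 plan.py 454.4 209 62 99
python3 - <<'E'
from station import r
import cv2,pickle
for n in("scene","top"):
    c=r.capture(n); cv2.imwrite(f"pics/{n}2.png",c["img"]); pickle.dump(c,open(f"{n}2.pkl","wb"))
import numpy as np
a=cv2.imread("pics/top2.png")[185:230,290:360]; b=cv2.imread("pics/scene2.png")[190:285,235:355]
a=cv2.resize(a,(780,501),interpolation=cv2.INTER_CUBIC);b=cv2.resize(b,(760,600),interpolation=cv2.INTER_CUBIC)
cv2.imwrite("pics/t2.png",a);cv2.imwrite("pics/s2.png",b)
E
```

```text
time_s: 6.95
tcp_pos: [0.4521, 0.2073, 0.1427]
ee_rot: [[-0.989, -0.151, -0.006], [-0.151, 0.989, -0.004], [0.006, -0.003, -1.0]]
wrist_force: [-0.3, -0.6, -0.2]
gripper_width: 0.501
t 6.95 tcp [452.1 207.3 142.7] yawy 98.66 j [ 4.330e+01  1.430e+01 -2.350e+01 -1.000e-01 -5.260e+01 -1.246e+02] F [-0.3 -0.6 -0.2] w 43.6
tool d (frac) [-0.03   0.016  0.807] world d mm [  2.3   1.7 -80.7] turn wz frac -0.0075 deg -0.34 tilt [-0.32 -0.2 ]
```

View pics/t2.png

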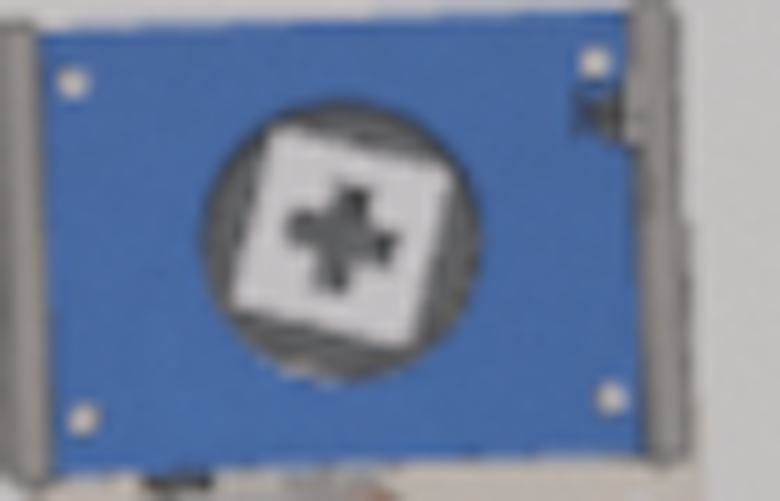

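View pics/s2.png

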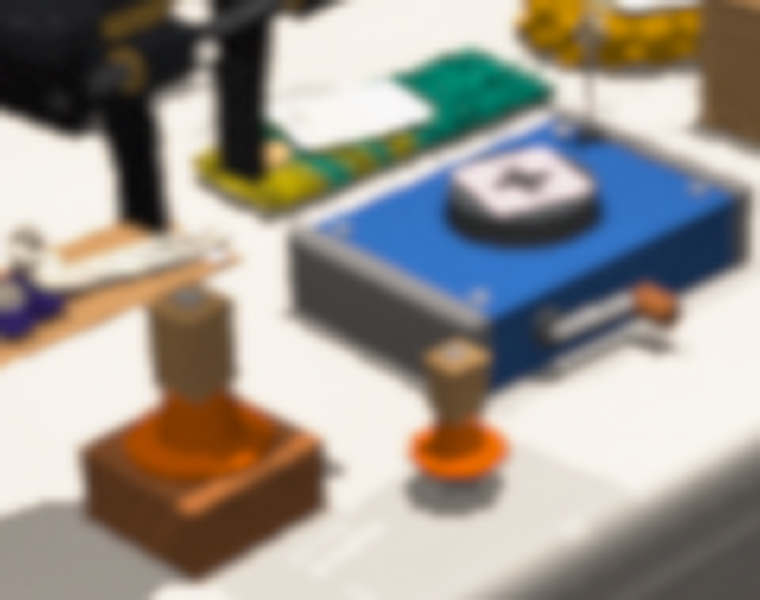

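View pics/top2.png

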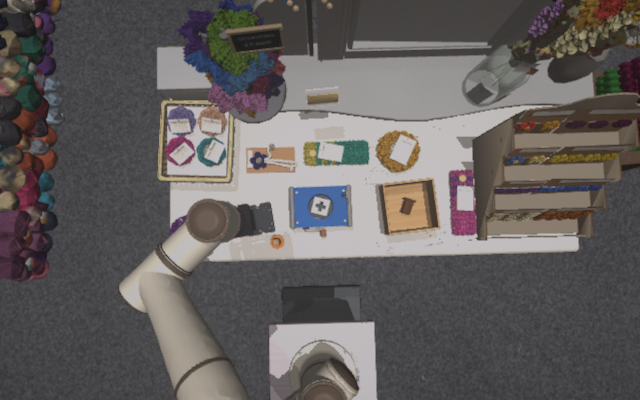

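The top view shows the stub in the bin at (407,206) and the bare hub with its cross socket. Next I measure the cross (crop centre ≈ (340,237)).

```bash
cat > m2.py <<'E'
from h import *
import sys
def hub(c,near,h=.056):
    near=np.array(near)
    U=up(c["img"]);b,g,r_=[U[...,i].astype(int) for i in range(3)]
    for th in (130,140,150):
        plate=(g>th)&(abs(r_-b)<25)
        q=cnt(plate,near*K);w=ray(c,dn(q),h);rr=rect(w);M=cv2.moments((w[:,:2]*1000).astype(np.float32))
        print(th,"plate",np.round(rr[0],2),np.round(rr[1],1),round(rr[2],2),"cen",round(M['m10']/M['m00'],2),round(M['m01']/M['m00'],2))
        m=np.zeros(U.shape[:2],np.uint8);cv2.drawContours(m,[q.reshape(-1,1,2)],-1,1,-1)
        m=cv2.erode(m,np.ones((5,5)))
        qc=cnt((m>0)&~plate,near*K);wc=ray(c,dn(qc),h);rc=rect(wc);M=cv2.moments((wc[:,:2]*1000).astype(np.float32))
        ce=np.array([M['m10'],M['m01']])/M['m00'];d=wc[:,:2]*1000-ce
        # 4-fold moment angle
        z=d[:,0]+1j*d[:,1];a4=np.degrees(np.angle(np.sum(z**4)))/4
        print("   cross cen",np.round(ce,2),"area",round(M['m00']),"yaw",round(a4,2),"rect",np.round(rc[0],2),np.round(rc[1],1),round(rc[2],2))
    return
if __name__=="__main__":
    c=pickle.load(open("top2.pkl","rb"));print("cam",-np.array(c["R"]).T@np.array(c["t"]))
    hub(c,(320.5,206.3))
    s=pickle.load(open("scene2.pkl","rb"));p=proj(s,[[.4975,-.0087,.056]])[0];print(p);hub(s,p)
E
python3 m2.py
```

```text
cam [ 0.43284835 -0.00449099  1.30484717]
130 plate [ 666.62 -202.73] [1270.5  645.4] 89.83 cen 633.66 -159.41
   cross cen [496.51  -7.2 ] area 21800 yaw -43.51 rect [492.07  -7.51] [130.8 184.5] 0.53
140 plate [ 666.77 -202.46] [1269.3  643.2] 89.89 cen 632.47 -157.15
   cross cen [494.75  -7.34] area 22535 yaw -43.97 rect [482.8   -7.74] [150.4 185.6] 0.4
150 plate [ 564.97 -164.82] [ 436.9 1193.5] 0.03 cen 551.74 -112.28
   cross cen [494.08  -7.33] area 22951 yaw -43.52 rect [482.64  -7.59] [151.5 186.7] 0.4
[317.98694084 218.63486896]
130 plate [555.51 -44.36] [ 566.  1064.8] 0.14 cen 492.67 -21.96
   cross cen [502.43  -9.37] area 102 yaw -11.14 rect [502.43  -9.31] [14.5  8.9] 14.85
140 plate [554.98 -43.99] [ 562.6 1062.8] 0.22 cen 493.16 -22.99
   cross cen [502.35  -9.39] area 156 yaw -16.03 rect [502.39  -9.31] [16.2 11.6] 19.51
150 plate [555.19 -96.9 ] [560.2 954.5] 0.27 cen 508.67 -109.51
   cross cen [502.36  -9.37] area 213 yaw -17.44 rect [502.41  -9.31] [18.  14.4] 20.94
```

Nearest-contour picked up the table, so I restrict the mask to the hub area.

```bash
sed -i 's/    for th in (130,140,150):/    roi=np.zeros(U.shape[:2],bool);x,y=(near*K).astype(int);a,bb=roiwh;roi[y-bb*K:y+bb*K,x-a*K:x+a*K]=1\n    for th in (125,140,155):/; s/plate=(g>th)&(abs(r_-b)<25)/plate=(g>th)\&(abs(r_-b)<25)\&roi/; s/h=.056):/h=.056,roiwh=(12,12)):/; s/hub(s,p)/hub(s,p,roiwh=(12,9))/' m2.py; python3 m2.py
```

```text
cam [ 0.43284835 -0.00449099  1.30484717]
125 plate [497.92  -8.63] [51.  50.6] 74.25 cen 497.86 -8.67
   cross cen [498.03  -8.9 ] area 396 yaw -15.48 rect [498.04  -9.2 ] [23.8 23.6] 30.5
140 plate [497.87  -8.56] [49.3 49.2] 74.43 cen 497.83 -8.62
   cross cen [497.88  -8.8 ] area 464 yaw -15.52 rect [497.9   -9.07] [25. 25.] 30.0
155 plate [497.79  -8.49] [47.6 47.5] 74.45 cen 497.8 -8.57
   cross cen [497.75  -8.75] area 540 yaw -15.4 rect [497.87  -9.03] [26.6 26.7] 29.46
[317.98694084 218.63486896]
125 plate [515.49 -13.76] [59.  88.5] 70.16 cen 508.78 -10.86
   cross cen [502.43  -9.36] area 78 yaw -8.79 rect [502.43  -9.34] [13.4  7.4] 13.03
140 plate [515.62 -14.28] [56.8 86.7] 69.19 cen 509.05 -11.07
   cross cen [502.35  -9.39] area 156 yaw -16.03 rect [502.39  -9.31] [16.2 11.6] 19.51
155 plate [515.8  -14.52] [55.3 85.2] 68.24 cen 509.31 -11.16
   cross cen [502.31  -9.38] area 243 yaw -18.02 rect [502.38  -9.24] [18.7 15.9] 21.72
```

Socket from top: (497.8, -8.7) mm, yaw -15.5° (plate and cross agree). Now I descend on the bobbin and grip it.

```bash
python3 -m crank '[[0,[-0.02,0.01,0.3],[0,0,-0.01]],[0,[0,0,0.3],[0,0,0]],[0,[0,0,0.2],[0,0,0]],[0,[0,0,0],[0,0,0]],[1,[0,0,0],[0,0,0]],[1,[0,0,0],[0,0,0]],[1,[0,0,0],[0,0,0]],[1,[0,0,0],[0,0,0]]]'; python3 plan.py 454.4 209 62 99
python3 -m crank '[[1,[0,0,0],[0,0,0]],[1,[0,0,0],[0,0,0]]]'; python3 plan.py 454.4 209 62 99
```

```text
time_s: 7.85
tcp_pos: [0.4574, 0.2096, 0.0674]
ee_rot: [[-0.988, -0.157, 0.003], [-0.157, 0.988, 0.002], [-0.003, 0.002, -1.0]]
wrist_force: [-1.0, 1.2, 2.9]
gripper_width: 0.295
t 7.85 tcp [457.4 209.6  67.4] yawy 99.04 j [  43.1   20.4  -28.2    0.   -41.2 -124.1] F [-1.   1.2  2.9] w 25.6
tool d (frac) [ 0.031 -0.001  0.054] world d mm [-3.  -0.6 -5.4] turn wz frac 0.0009 deg 0.04 tilt [0.17 0.13]
time_s: 8.05
tcp_pos: [0.4574, 0.2096, 0.0673]
ee_rot: [[-0.988, -0.158, 0.003], [-0.158, 0.988, 0.002], [-0.003, 0.001, -1.0]]
wrist_force: [-0.9, 0.8, 6.7]
gripper_width: 0.292
t 8.05 tcp [457.4 209.6  67.3] yawy 99.07 j [ 4.320e+01  2.040e+01 -2.820e+01  1.000e-01 -4.120e+01 -1.241e+02] F [-0.9  0.8  6.7] w 25.4
tool d (frac) [ 0.031 -0.002  0.053] world d mm [-3.  -0.6 -5.3] turn wz frac 0.0015 deg 0.07 tilt [0.16 0.1 ]
```

```bash
python3 -m crank '[[1,[0,0,-0.1],[0,0,0]],[1,[0,0,-0.3],[0,0,0]],[1,[0,0,-0.4],[0,0,0]],[1,[0,0,-0.3],[0,0,0]],[1,[0,0,0],[0,0,0.18]],[1,[0,0,0],[0,0,0.18]],[1,[0,0,0],[0,0,0.18]],[1,[0,0,0],[0,0,0]]]'; python3 plan.py 497.8 -8.7 180 74.5
```

```text
time_s: 8.85
tcp_pos: [0.4557, 0.2081, 0.176]
ee_rot: [[-0.965, 0.263, -0.001], [0.263, 0.965, -0.001], [0.001, -0.001, -1.0]]
wrist_force: [-0.2, -0.3, -0.3]
gripper_width: 0.291
t 8.85 tcp [455.7 208.1 176. ] yawy 74.73 j [  43.1   12.4  -20.6   -0.   -57.1 -148.4] F [-0.2 -0.3 -0.3] w 25.4
tool d (frac) [-0.977 -1.981 -0.039] world d mm [  42.1 -216.8    4. ] turn wz frac 0.005 deg 0.23 tilt [-0.06 -0.04]
```

```bash
python3 -m crank '[[1,[-0.2,-0.4,0],[0,0,0]],[1,[-0.2,-0.4,0],[0,0,0]],[1,[-0.2,-0.4,0],[0,0,0]],[1,[-0.2,-0.4,0],[0,0,0]],[1,[-0.18,-0.38,0],[0,0,0.005]],[1,[0,0,0],[0,0,0]],[1,[0,0,0],[0,0,0]]]'; python3 plan.py 497.8 -8.7 180 74.5
python3 - <<'E'
from station import r
import cv2,pickle
for n in("scene","top"):
    c=r.capture(n); cv2.imwrite(f"pics/{n}3.png",c["img"]); pickle.dump(c,open(f"{n}3.pkl","wb"))
b=cv2.imread("pics/scene3.png")[150:260,255:385]
cv2.imwrite("pics/s3.png",cv2.resize(b,(709,600),interpolation=cv2.INTER_CUBIC))
a=cv2.imread("pics/top3.png")[175:245,270:370]
cv2.imwrite("pics/t3.png",cv2.resize(a,(800,560),interpolation=cv2.INTER_CUBIC))
E
```

```text
time_s: 9.55
tcp_pos: [0.4983, -0.0092, 0.1757]
ee_rot: [[-0.964, 0.268, -0.001], [0.268, 0.964, -0.0], [0.001, -0.0, -1.0]]
wrist_force: [-0.8, 0.1, -0.7]
gripper_width: 0.297
t 9.55 tcp [498.3  -9.2 175.7] yawy 74.48 j [  17.6   12.2  -21.    -0.   -56.9 -123.1] F [-0.8  0.1 -0.7] w 25.8
tool d (frac) [ 0.006  0.004 -0.043] world d mm [-0.5  0.5  4.3] turn wz frac -0.0004 deg -0.02 tilt [-0.07 -0.01]
```

View pics/s3.png

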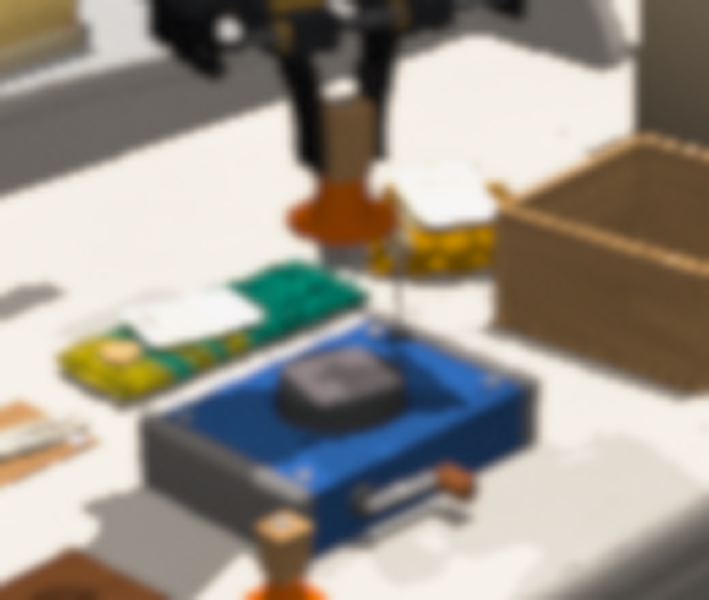

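View pics/t3.png

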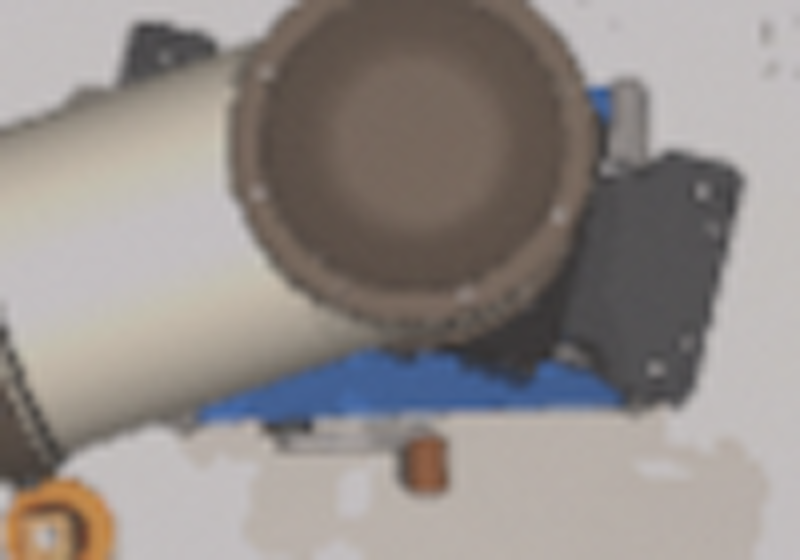

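The bobbin is held above the hub in the scene (flange at crop (343,215)), but the top view is hidden by the wrist. Any quarter turn fits, so I'll turn in quarter steps above the hub. Tracking the flange in the scene camera then gives the bobbin's offset in the grip without relying on calibration.

```bash
cat > fl.py <<'E'
from h import *
import json,os
def flange(c,s,near=None):
    X=np.array(s["tcp_pos"])-[0,0,.035]
    p=proj(c,X)[0]
    U=up(c["img"]);b,g,r_=[U[...,i].astype(int) for i in range(3)]
    roi=np.zeros(U.shape[:2],bool);x,y=(p*K).astype(int);roi[y-10*K:y+8*K,x-13*K:x+13*K]=1
    out=[]
    for th in (55,70,85):
        m=((r_-b>th)&(r_-g>th*.55)&roi).astype(np.uint8)
        n,l,st,_=cv2.connectedComponentsWithStats(m);i=1+np.argmax(st[1:,4])
        m=l==i; cols=m.sum(0);w=np.where(m.any(0))[0]
        # lower outline ellipse centre: extents
        rows=np.where(m.any(1))[0]
        # widest row
        wid=np.array([np.ptp(np.where(m[k])[0]) if m[k].any() else 0 for k in range(m.shape[0])])
        out.append([(w[0]+w[-1])/2/K-.44,rows[-1]/K-.44,(w[-1]-w[0])/K,np.mean(np.where(wid>wid.max()-3)[0])/K-.44])
    return p,np.array(out)
def snap(tag):
    from station import r
    s=r.sense();c=r.capture("scene");pickle.dump((c,s),open(f"fl_{tag}.pkl","wb"))
    p,o=flange(c,s);R=s["ee_rot"];print(tag,np.round(s["tcp_pos"]*1000,1),"yaw",round(np.degrees(np.arctan2(R[1,1],R[0,1])),1),np.round(p,2));print(np.round(o-[p[0],p[1],0,p[1]],2))
E
python3 -c "
from fl import *
snap('q0')"
```

```text
q0 [498.4  -7.7 175.8] yaw 74.6 [316.99 191.69]
[[ 1.07  7.37 22.5  -0.63]
 [ 0.19  3.62 20.25 -2.31]
 [ 0.13  2.62 19.38 -1.94]]
```

```bash
python3 -m crank '[[1,[0,0,0],[0,0,-0.18]],[1,[0,0,0],[0,0,-0.18]],[1,[0,0,0],[0,0,-0.18]],[1,[0,0,0],[0,0,-0.18]],[1,[0,0,0],[0,0,-0.18]],[1,[0,0,0],[0,0,-0.18]]]' >/dev/null; python3 -m crank '[[1,[0,0,0],[0,0,-0.18]],[1,[0,0,0],[0,0,-0.18]],[1,[0,0,0],[0,0,-0.18]],[1,[0,0,0],[0,0,-0.18]],[1,[0,0,0],[0,0,-0.18]],[1,[0,0,0],[0,0,-0.02]],[1,[0,0,0],[0,0,0]]]'>/dev/null; python3 -c "
from fl import *
snap('q1')"
```

```text
q1 [498.6  -7.2 175.9] yaw 164.5 [316.8  191.69]
[[ 1.13  7.37 22.5  -1.37]
 [ 0.82  3.49 21.12 -2.57]
 [ 0.82  2.37 20.62 -2.57]]
```

```bash
python3 -m crank '[[1,[0,0,0],[0,0,-0.18]],[1,[0,0,0],[0,0,-0.18]],[1,[0,0,0],[0,0,-0.18]],[1,[0,0,0],[0,0,-0.18]],[1,[0,0,0],[0,0,-0.18]],[1,[0,0,0],[0,0,-0.18]]]' >/dev/null; python3 -m crank '[[1,[0,0,0],[0,0,-0.18]],[1,[0,0,0],[0,0,-0.18]],[1,[0,0,0],[0,0,-0.18]],[1,[0,0,0],[0,0,-0.18]],[1,[0,0,0],[0,0,-0.18]],[1,[0,0,0],[0,0,-0.02]],[1,[0,0,0],[0,0,0]]]'>/dev/null; python3 -c "
from fl import *
snap('q2')"; python3 plan.py 497.8 -8.7 180 -105.5
```

```text
q2 [498.7  -7.9 175.8] yaw -105.7 [316.98 191.63]
[[ 8.300e-01  7.430e+00  2.300e+01 -5.000e-01]
 [ 2.000e-02  3.560e+00  2.012e+01 -2.320e+00]
 [-4.000e-02  2.430e+00  1.950e+01 -2.070e+00]]
t 12.4 tcp [498.7  -8.  175.8] yawy -105.67 j [ 17.8  12.2 -20.9  -0.  -56.9  56.6] F [ 0.2  0.  -0.7] w 25.7
tool d (frac) [-0.007  0.01  -0.042] world d mm [-0.9 -0.7  4.2] turn wz frac -0.0037 deg -0.17 tilt [-0. -0.]
```

Run:
```python
from h import *
t=[]
for q in("q0","q1","q2"):
    c,s=pickle.load(open(f"fl_{q}.pkl","rb")); a=c["img"][168:212,295:340]; t.append(cv2.resize(a,None,fx=5.8,fy=8,interpolation=cv2.INTER_CUBIC))
cv2.imwrite("pics/fl.png",np.hstack(t))
for v in range(184,200): print(v,' '.join('%3d'%(int(c["img"][v,u,2])-int(c["img"][v,u,0])) for u in range(300,336)))
```

```text
184  12  12  12  12  12  13  13  13  13  14  17  31  42  78 108 112 116 123 124 120  91  59  41  29  30  51  71  55  21  11   9   8   9   7   8   7
185  12  12  12  12  12  13  13  14  17  22  32  40  55  90 119 124 125 126 126 123 104  71  54  47  50  70  93  68  42  17  10   8   6   5   4   4
186  12  12  12  12  12  13  14  19  33  54  61  63  77 107 121 124 126 127 126 123 116  92  76  74  81 106 119  84  51  32  14   8   5   3   3   3
187  13  13  12  13  13  14  18  37  65  86  95  96 104 116 121 125 126 127 126 123 119 112 102 102 112 128 116  84  56  37  20  11   6   4   3   2
188  13  13  13  13  13  17  33  63  94 121 132 124 115 118 121 125 127 127 125 123 119 115 113 119 126 123  98  74  55  40  31  16  11   5   3   2
189  12  13  13  13  14  19  45  78 120 151 142 124 117 119 123 126 127 127 126 124 120 117 116 120 123 123  96  74  62  53  41  34  20  10   4   2
190  13  13  13  13  14  18  43  72 114 141 133 124 120 121 124 127 129 127 127 125 122 122 122 123 124 123 102  87  80  73  61  46  35  23   9   5
191  12  12  12  13  13  16  32  52  83 113 129 130 125 125 127 
[... 567 characters left out ...]
  15  17  25  26  25  27  29  30  31  29  29  35  57  98 132 118  78  47  39  44  53  82 129 162 157 149 149
196  12  12  13  12  12  12  12  11  10   9  11  16  16  12   9   8   9   9   8  12  23  49  85 117 114  88  60  40  37  47  72 108 125 125 130 136
197  13  13  13  12  12  12  11   1  -8 -10  -3   5   7   5   3   4   4   5   6  10  21  44  77 111 120 121  91  55  43  56  85 104 106 119 137 144
198  13  12  10  10   1  -5 -13 -26 -39 -42 -33 -22 -16 -15 -10  -3   0   4   7  10  19  36  66 103 133 136 105  64  47  66  95  98 102 121 142 148
199  10   8  -3 -15 -29 -43 -54 -63 -72 -78 -72 -67 -62 -51 -34 -22 -11   0   7  11  14  24  49  86 117 118  88  53  41  58  83  92  90  95 101  97
```

View pics/fl.png

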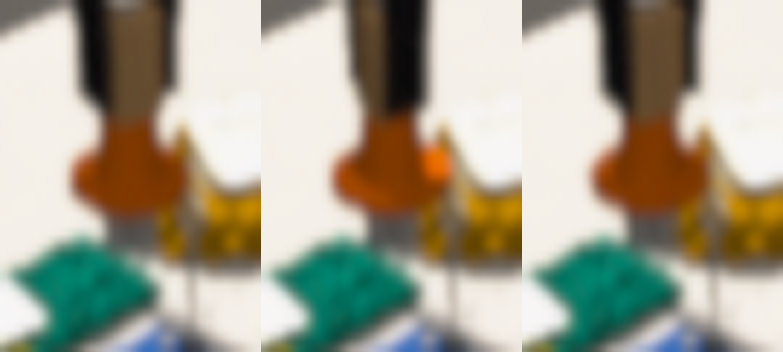

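Run:
```python
from h import *
for q in("q0","q1","q2"):
    c,s=pickle.load(open(f"fl_{q}.pkl","rb")); U=up(c["img"]).astype(int); g=U[...,1]
    p=proj(c,np.array(s["tcp_pos"])-[0,0,.035])[0]
    L=[];
    for v in np.arange(188.,191.5,.25):
        row=g[int((v+.5)*K-.5)]; a=int(300*K);k=a+np.argmax(row[a:]<130); L.append(k/K-.44)
    B=[]
    for u in np.arange(308,312,.25):  # lower left rim
        col=g[:,int((u+.5)*K-.5)]; a=190*K;k=a+np.argmax(col[a:]>130);B.append(k/K-.44)
    # stem left/right edges below flange, rows 195-196.5
    S=[]
    for v in np.arange(195.5,197,.25):
        row=g[int((v+.5)*K-.5)]; x0=315*K
        l=x0-np.argmax(row[:x0+1][::-1]>150); S.append(l/K-.44)
    print(q,"left min",round(min(L),2),"rim bottom",round(np.mean(B),2),"stemL",np.round(np.mean(S),2),"p",np.round(p,2))
```

```text
q0 left min 307.18 rim bottom 193.09 stemL 312.64 p [316.99 191.69]
q1 left min 307.18 rim bottom 192.89 stemL 312.77 p [316.8  191.69]
q2 left min 306.94 rim bottom 192.93 stemL 312.5 p [316.98 191.63]
```

The turn shows the flange staying put to within about 0.7 mm (left edge at px 306.9–307.2). The bobbin axis therefore sits ≈ 0.8 mm to tool +x of the TCP, and I go down at this quarter turn.

```bash
python3 -m crank '[[1,[-0.01,0.005,0.2],[0,0,-0.004]],[1,[0,0,0.25],[0,0,0]],[1,[0,0,0.05],[0,0,0]],[1,[0,0,0],[0,0,0]]]'; python3 plan.py 497.3 -8.1 113 -105.5
```

```text
time_s: 12.8
tcp_pos: [0.4973, -0.0085, 0.1253]
ee_rot: [[0.964, -0.265, -0.002], [-0.265, -0.964, -0.001], [-0.002, 0.001, -1.0]]
wrist_force: [0.0, -0.0, -0.4]
gripper_width: 0.298
t 12.8 tcp [497.3  -8.5 125.3] yawy -105.38 j [ 17.8  15.4 -25.    0.  -49.7  56.8] F [ 0.  -0.  -0.4] w 26.0
tool d (frac) [-0.001 -0.004  0.123] world d mm [  0.    0.4 -12.3] turn wz frac 0.0026 deg 0.12 tilt [-0.11 -0.05]
```

```bash
python3 -m crank '[[1,[0,0,0.04],[0,0,0]],[1,[0,0,0.04],[0,0,0]],[1,[0,0,0.03],[0,0,0]],[1,[0,0,0],[0,0,0]]]'; python3 plan.py 497.3 -8.1 89 -105.5
python3 - <<'E'
from station import r
import cv2
c=r.capture("scene");cv2.imwrite("pics/s4.png",cv2.resize(c["img"][165:245,275:365],(720,600),interpolation=cv2.INTER_CUBIC))
E
```

```text
time_s: 13.2
tcp_pos: [0.4975, -0.0083, 0.1147]
ee_rot: [[0.964, -0.265, -0.0], [-0.265, -0.964, -0.0], [-0.0, 0.0, -1.0]]
wrist_force: [-0.1, -0.4, -0.2]
gripper_width: 0.295
t 13.2 tcp [497.5  -8.3 114.7] yawy -105.34 j [ 17.8  16.2 -25.7  -0.  -48.1  56.9] F [-0.1 -0.4 -0.2] w 25.6
tool d (frac) [-0.002 -0.002  0.257] world d mm [ -0.2   0.2 -25.7] turn wz frac 0.0036 deg 0.16 tilt [-0.02 -0.  ]
```

View pics/s4.png

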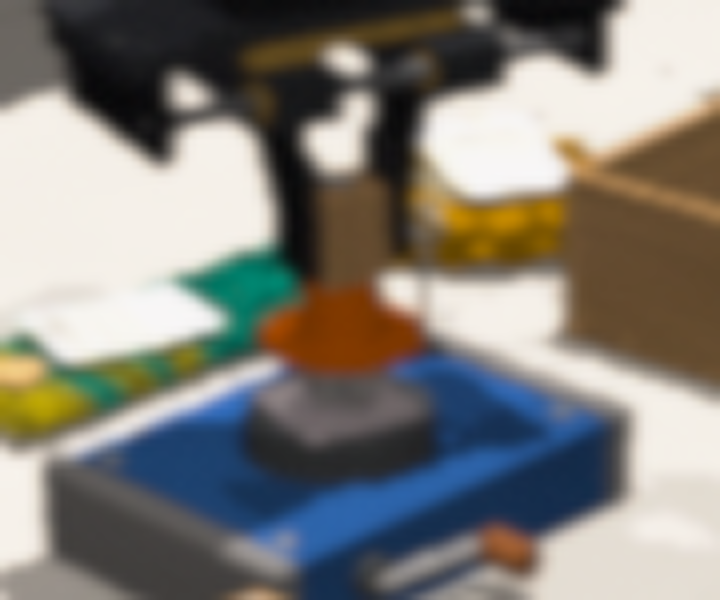

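The bobbin axis (crop x ≈ 343) lines up with the hub centre (≈ 342), with the stem just above the mouth. I feel my way down from here.

```bash
for i in 1 ; do python3 -m crank '[[1,[0,0,0.03],[0,0,0]],[1,[0,0,0],[0,0,0]]]'|egrep 'tcp|force'; done;  python3 -m crank '[[1,[0,0,0.03],[0,0,0]],[1,[0,0,0],[0,0,0]]]'|egrep 'tcp|force';  python3 plan.py 497.3 -8.1 89 -105.5
```

```text
tcp_pos: [0.4975, -0.0083, 0.1116]
wrist_force: [0.2, 0.3, -0.8]
tcp_pos: [0.4974, -0.0084, 0.1085]
wrist_force: [-1.5, 0.7, 0.6]
t 13.65 tcp [497.4  -8.4 108.5] yawy -105.33 j [ 17.8  16.7 -26.2  -0.  -47.2  56.9] F [-1.5  0.7  0.6] w 25.6
tool d (frac) [-0.002 -0.002  0.195] world d mm [ -0.1   0.3 -19.5] turn wz frac 0.0038 deg 0.17 tilt [-0.04 -0.01]
```

```bash
python3 -m crank '[[1,[0,0,0.03],[0,0,0]],[1,[0,0,0],[0,0,0]]]'|egrep 'tcp|force';  python3 -m crank '[[1,[0,0,0.03],[0,0,0]],[1,[0,0,0],[0,0,0]]]'|egrep 'tcp|force';  python3 plan.py 497.3 -8.1 89 -105.5
```

```text
tcp_pos: [0.4978, -0.0084, 0.1062]
wrist_force: [-1.5, -0.2, 4.4]
tcp_pos: [0.4978, -0.0084, 0.1035]
wrist_force: [-3.2, -0.0, 7.1]
t 14.05 tcp [497.8  -8.4 103.5] yawy -105.3 j [ 17.8  17.1 -26.5   0.  -46.4  56.9] F [-3.2 -0.   7.1] w 25.8
tool d (frac) [-0.006 -0.001  0.145] world d mm [ -0.5   0.3 -14.5] turn wz frac 0.0045 deg 0.2 tilt [ 0.02 -0.02]
```

The shoulder catches: pushing side force is -x 3 N, +z 7 N with the hub spring yielding. I back off, shift about 1.2 mm towards -x and retry.

```bash
python3 -m crank '[[1,[0,0,-0.05],[0,0,0]],[1,[-0.012,0,0],[0,0,0]],[1,[0,0,0],[0,0,0]]]'|egrep 'tcp|force';  python3 -m crank '[[1,[0,0,0.03],[0,0,0]],[1,[0,0,0],[0,0,0]]]'|egrep 'tcp|force';  python3 -m crank '[[1,[0,0,0.03],[0,0,0]],[1,[0,0,0],[0,0,0]]]'|egrep 'tcp|force';python3 plan.py 497.3 -8.1 89 -105.5; python3 -c "
from station import r; print(r.sense()['moment'])"
```

```text
tcp_pos: [0.497, -0.0078, 0.1081]
wrist_force: [0.2, 0.7, 2.1]
tcp_pos: [0.4971, -0.0078, 0.1051]
wrist_force: [-0.9, 0.7, 5.5]
tcp_pos: [0.4972, -0.0079, 0.1024]
wrist_force: [-0.9, 0.2, 7.7]
t 14.75 tcp [497.2  -7.9 102.4] yawy -105.29 j [ 17.9  17.1 -26.7   0.  -46.2  56.8] F [-0.9  0.2  7.7] w 25.6
tool d (frac) [0.002 0.002 0.134] world d mm [  0.1  -0.2 -13.4] turn wz frac 0.0046 deg 0.21 tilt [ 0.07 -0.  ]
[0.30708623 0.51329258 0.02917406]
```

Run:
```python
from station import r
from h import *
s=r.sense();c=r.capture("scene");pickle.dump((c,s),open("c5.pkl","wb"));cv2.imwrite("pics/s5.png",cv2.resize(c["img"][180:235,290:350],(654,600),interpolation=cv2.INTER_CUBIC))
x,y,z=s["tcp_pos"]
print(proj(c,[[x,y,z-.0334],[x,y,z-.0334-.0],[.4975,-.0087,.056],[.4975,-.0087,.052]]))
```

```text
[[317.7795658  214.74337131]
 [317.7795658  214.74337131]
 [317.98694084 218.63486896]
 [318.01060877 219.86595487]]
```

View pics/s5.png

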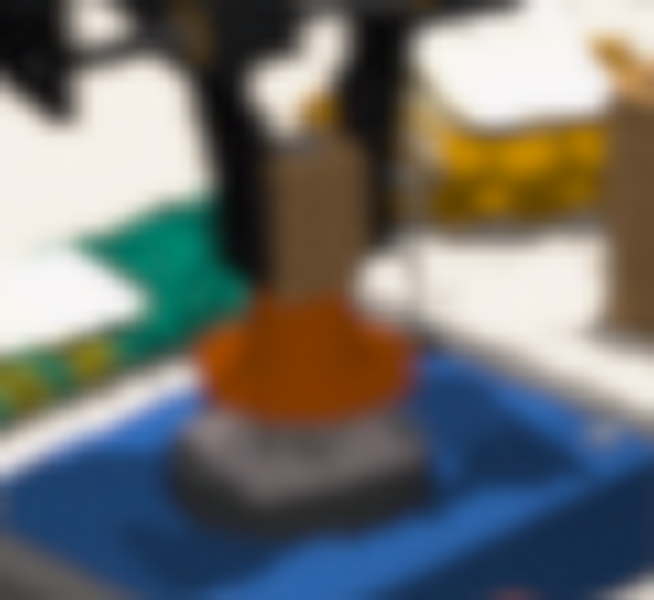

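Run:
```python
from h import *
c=pickle.load(open("scene2.pkl","rb"));t=pickle.load(open("top2.pkl","rb"))
u0,v0,w,h=300,208,36,27;k=20
I=cv2.resize(c["img"][v0:v0+h,u0:u0+w],None,fx=k,fy=k,interpolation=cv2.INTER_CUBIC)
def P(X): return ((proj(c,X)-[u0,v0]+.5)*k-.5).astype(int)
cx,cy,y=.4978,-.0087,np.radians(-15.5)
R=np.array([[np.cos(y),-np.sin(y)],[np.sin(y),np.cos(y)]])
a,b=.0147,.0052
cr=np.array([(a,b),(b,b),(b,a),(-b,a),(-b,b),(-a,b),(-a,-b),(-b,-b),(-b,-a),(b,-a),(b,-b),(a,-b)])@R.T+[cx,cy]
cv2.polylines(I,[P(np.c_[cr,np.full(12,.056)])],True,(0,255,0),1)
th=np.linspace(0,6.28,60);ci=np.c_[cx+.0345*np.cos(th),cy+.0345*np.sin(th),np.full(60,.056)]
cv2.polylines(I,[P(ci)],True,(0,0,255),1)
cv2.imwrite("pics/ov.png",I)
u0,v0,w,h=304,192,34,29;c=t
I=cv2.resize(t["img"][v0:v0+h,u0:u0+w],None,fx=k,fy=k,interpolation=cv2.INTER_CUBIC)
cv2.polylines(I,[P(np.c_[cr,np.full(12,.056)])],True,(0,255,0),1);cv2.polylines(I,[P(ci)],True,(0,0,255),1)
cv2.imwrite("pics/ov2.png",I)
```

```text
(no output)
```

View pics/ov.png

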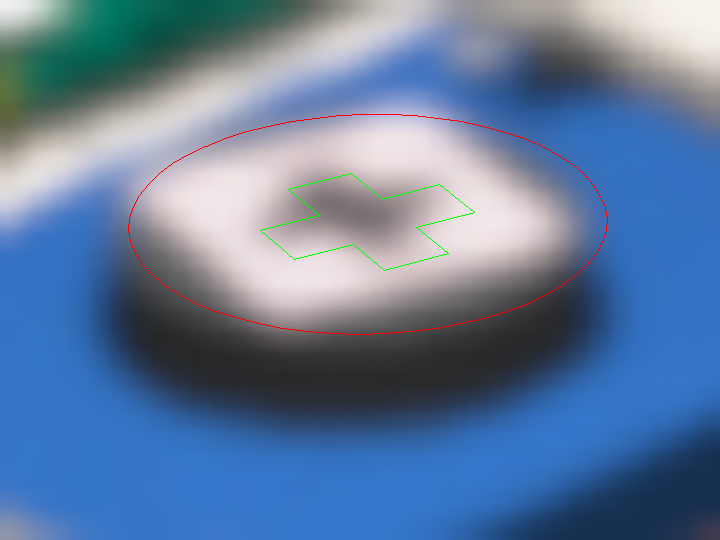

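View pics/ov2.png

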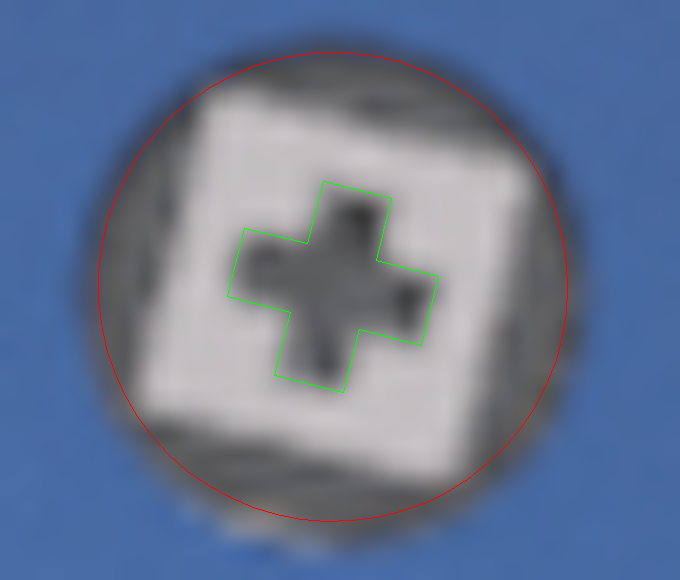

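In the top view the modelled socket outline fits exactly, while in the scene camera the hub sits ~0.8 px left of prediction. The flange height also suggests the stem tip is resting on the plate. Relative to the scene camera the bobbin should move about (+1.6,+1) mm, so I lift a little, shift and feel again.

```bash
python3 -m crank '[[1,[0,0,-0.07],[0,0,0]],[1,[0.013,-0.014,0],[0,0,0]],[1,[0,0,0],[0,0,0]]]'|egrep 'tcp|force';  python3 -m crank '[[1,[0,0,0.03],[0,0,0]],[1,[0,0,0],[0,0,0]]]'|egrep 'tcp|force';  python3 -m crank '[[1,[0,0,0.03],[0,0,0]],[1,[0,0,0],[0,0,0]]]'|egrep 'tcp|force';python3 plan.py 497.3 -8.1 89 -105.5; python3 -c "
from station import r; print(r.sense()['moment'])"
```

```text
tcp_pos: [0.4974, -0.0071, 0.1081]
wrist_force: [-1.9, 0.4, -0.3]
tcp_pos: [0.4972, -0.0072, 0.1047]
wrist_force: [-0.1, 0.6, -0.6]
tcp_pos: [0.4976, -0.0071, 0.1021]
wrist_force: [1.3, 0.2, -0.3]
t 15.5 tcp [497.6  -7.1 102.1] yawy -105.33 j [ 17.9  17.2 -26.5  -0.  -46.4  56.8] F [ 1.3  0.2 -0.3] w 26.0
tool d (frac) [0.    0.01  0.131] world d mm [ -0.3  -1.  -13.1] turn wz frac 0.0037 deg 0.17 tilt [-0.09 -0.02]
[-0.07923082  0.16407542 -0.04934423]
```

It has entered: no force at 102.1, where it pushed 7.7 N before. I continue down.

```bash
python3 -m crank '[[1,[0,0,0.03],[0,0,0]],[1,[0,0,0],[0,0,0]]]'|egrep 'tcp|force';  python3 -m crank '[[1,[0,0,0.03],[0,0,0]],[1,[0,0,0],[0,0,0]]]'|egrep 'tcp|force';python3 -m crank '[[1,[0,0,0.03],[0,0,0]],[1,[0,0,0],[0,0,0]]]'|egrep 'tcp|force'; python3 plan.py 497.3 -8.1 84 -105.5
```

```text
tcp_pos: [0.4978, -0.0071, 0.0994]
wrist_force: [0.6, 0.0, -0.7]
tcp_pos: [0.4978, -0.007, 0.0965]
wrist_force: [0.5, -0.2, -1.1]
tcp_pos: [0.4978, -0.007, 0.0935]
wrist_force: [0.3, 1.7, -0.3]
t 16.1 tcp [497.8  -7.   93.5] yawy -105.33 j [ 17.9  17.9 -27.1  -0.  -45.   56.8] F [ 0.3  1.7 -0.3] w 25.7
tool d (frac) [-0.002  0.012  0.095] world d mm [-0.5 -1.1 -9.5] turn wz frac 0.0038 deg 0.17 tilt [-0.04 -0.01]
```

```bash
python3 -m crank '[[1,[0,0,0.03],[0,0,0]],[1,[0,0,0],[0,0,0]]]'|egrep 'tcp|force';  python3 -m crank '[[1,[0,0,0.03],[0,0,0]],[1,[0,0,0],[0,0,0]]]'|egrep 'tcp|force';python3 -m crank '[[1,[0,0,0.03],[0,0,0]],[1,[0,0,0],[0,0,0]],[1,[0,0,0],[0,0,0]]]'|egrep 'tcp|force'; python3 plan.py 497.3 -8.1 84 -105.5
python3 - <<'E'
from station import r
from h import *
s=r.sense();c=r.capture("scene");pickle.dump((c,s),open("c6.pkl","wb"));cv2.imwrite("pics/s6.png",cv2.resize(c["img"][180:235,290:350],(654,600),interpolation=cv2.INTER_CUBIC))
E
```

```text
tcp_pos: [0.4978, -0.007, 0.0904]
wrist_force: [0.0, -0.0, -0.4]
tcp_pos: [0.4984, -0.007, 0.0881]
wrist_force: [-0.6, 0.4, 3.2]
tcp_pos: [0.4984, -0.007, 0.0856]
wrist_force: [-2.6, 0.0, 6.0]
t 16.8 tcp [498.4  -7.   85.6] yawy -105.3 j [ 17.9  18.5 -27.6   0.  -43.8  56.8] F [-2.6  0.   6. ] w 25.8
tool d (frac) [-0.008  0.014  0.016] world d mm [-1.1 -1.1 -1.6] turn wz frac 0.0044 deg 0.2 tilt [ 0.05 -0.  ]
```

View pics/s6.png

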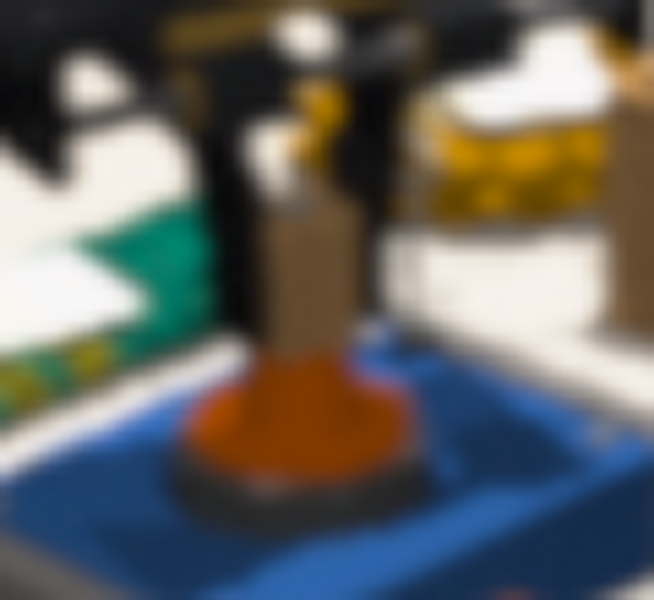

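The flange sits on the hub (crop (300,470)). Contact began near 88.5, about 19 mm below the earlier shoulder contact, so it is home and the spring is yielding. I press on about 2 mm.

```bash
python3 -m crank '[[1,[-0.004,0,0.015],[0,0,0]],[1,[0,0,0],[0,0,0]]]'|egrep 'tcp|force';  python3 -m crank '[[1,[0,0,0.01],[0,0,0]],[1,[0,0,0],[0,0,0]],[1,[0,0,0],[0,0,0]]]'|egrep 'tcp|force'; python3 plan.py 497.3 -8.1 84 -105.5
```

```text
tcp_pos: [0.4984, -0.0069, 0.0844]
wrist_force: [-2.2, 0.1, 7.8]
tcp_pos: [0.4984, -0.0069, 0.0836]
wrist_force: [-1.9, -0.8, 7.1]
t 17.35 tcp [498.4  -6.9  83.6] yawy -105.29 j [ 17.9  18.7 -27.8   0.1 -43.4  56.7] F [-1.9 -0.8  7.1] w 26.0
tool d (frac) [-0.008  0.014 -0.004] world d mm [-1.1 -1.2  0.4] turn wz frac 0.0046 deg 0.21 tilt [ 0.1  -0.01]
```

```bash
python3 -m crank '[[1,[0,0,0.007],[0,0,0]],[1,[0,0,0],[0,0,0]],[1,[0,0,0],[0,0,0]]]'|egrep 'tcp|force';  python3 -m crank '[[1,[0,0,0],[0,0,0]]]'|egrep 'tcp|force';python3 -m crank '[[1,[0,0,0],[0,0,0]]]'|egrep 'tcp|force'; python3 -m crank '[[1,[0,0,0],[0,0,0]]]'|egrep 'tcp|force';python3 - <<'E'
from station import r
from h import *
s=r.sense();c=r.capture("scene");t=r.capture("top");pickle.dump((c,s),open("c7.pkl","wb"));cv2.imwrite("pics/top7.png",t["img"])
a=pickle.load(open("c6.pkl","rb"))[0]["img"];o=pickle.load(open("c5.pkl","rb"))[0]["img"]
cv2.imwrite("pics/s7.png",np.hstack([cv2.resize(i[195:235,300:336],(396,440),interpolation=cv2.INTER_CUBIC) for i in (pickle.load(open("scene2.pkl","rb"))["img"],c["img"])]))
E
```

```text
tcp_pos: [0.4984, -0.0069, 0.0833]
wrist_force: [-2.7, -0.3, 10.3]
tcp_pos: [0.4984, -0.007, 0.0833]
wrist_force: [-3.3, -0.4, 10.0]
tcp_pos: [0.4984, -0.0069, 0.0833]
wrist_force: [-3.8, 0.2, 11.3]
tcp_pos: [0.4984, -0.007, 0.0833]
wrist_force: [-2.9, 0.5, 11.3]
```

View pics/s7.png

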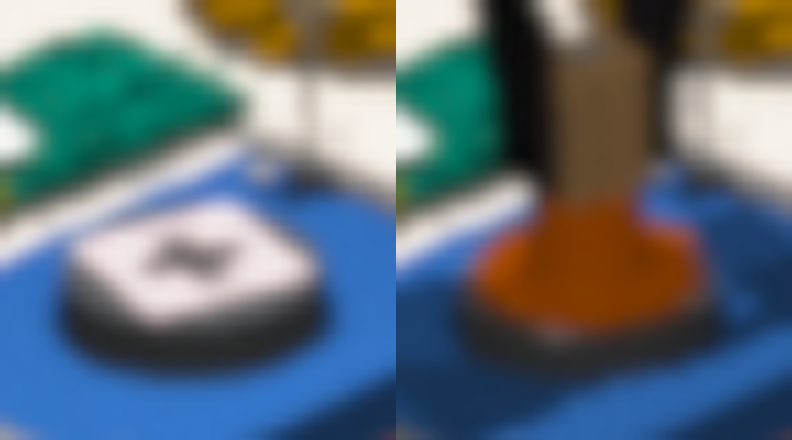

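View pics/top7.png

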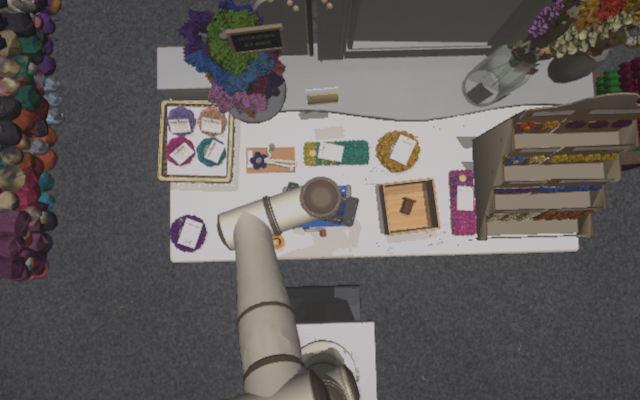

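```bash
python3 -c "
from station import r
print(r.finish_job()); s=r.sense(); print(s['time_s'],s['tcp_pos'],s['wrist_force'],s['gripper_width'])"
```

```text
the job is handed in; nothing more can be done
None
the job is handed in; nothing more can be done
```

The job is handed in at about 18 s. The stub is in the scrap bin, and the bobbin is home in the hub, pressed down and still gripped.

**Stub:** I took it off the hub across its y and dropped it in the bin. It shows there in the top view, before and at the end, at pixel (407,206).

**Bobbin:** I lifted the larger bobbin out of its stand and turned it to the socket's angle of about -15.5°, half a turn on from the first match. The first two tries caught on the socket edge with about 7 N of push. After I backed off and shifted about 1 mm, it slid in with no force. The flange met the hub about 19 mm further down, at a tool height of about 88.5 mm.

**Last checks:**
- **Push:** it is about 10–11 N upward, above the 9 N that the stop needs. The last 0.7 mm commanded moved the tool only about 0.3 mm, so I take the hub to be at or very near its stop. There is also a steady side force of about 3 N.
- **Grip:** the last opening reading was 26 mm, just before the final press. The last picture shows the flange resting on the sunken hub.
- **Goods around:** in the last top view they look where they were by eye. I did not measure them, and the arm hid the small decoy bobbin and the area around the hub.

**Disagreement:** the two cameras differed by about 2 mm on the hub's position, and the scene view put the bobbin about 4 mm higher than the tool reading did. Feeling for contact settled both.

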